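# Seat the bottle board in its runners and bolt it

## Robot

A 6-joint arm with a two-finger parallel gripper is mounted at the origin on the work surface. World frame = base frame: x ahead of the robot, y to its left, z up, the work surface at z = 0. Lengths are in mm, angles in rad, forces in N, time in s.
With the tool pointing down it reaches from about 275 to 750 mm from the base axis. Payload 10.2 kg.
Tool frame: the origin (TCP) lies on the front face of the gripper's body, between the roots of the fingers; the fingertips stand 73 mm ahead of it and the grasp point (between the pads) lies 54 mm ahead of it; z points along the fingers, y is the line along which they close (so a half turn about z gives the same grasp; the last joint's range is limited). The gripper opens to 85 mm and grips with 20 to 120 N. Pads are 22 mm wide; open, the fingers measure 114 mm over their backs; the gripper's body (76 mm by 85 mm) begins 54 mm behind the grasp point. The pads swing forward as they close: fully open they stand 13 mm farther back than shut.
Start: joints at [-1.448, 0.313, 1.498, -0, 1.331, -0.223], TCP at [177.936, -493.934, 303.894] pointing down, gripper open.
Joint ranges: [-2.94, 2.94], [-0.97, 2.17], [0.19, 2.56], [-1.23, 4.37], [0.02, 3.11], [-2.88, 2.88]. Speed limits (rad/s): [2.39, 2.39, 3.01, 3.14, 3.14, 3.14].

## Interface

Orientations are given as a unit quaternion [w, x, y, z].
In Python, from rig import * gives the robot as it stands.
- The arm moves only by the tool step_arm, never from a script. Its argument "plan" is a list of rows, each an object with "offset": the shift along the tool's x, y, z in cm, a list of three; "rot": the turn, a rotation vector about the tool's x, y, z in degrees, a list of three; "gripper": the finger opening in cm, from 0 to 8.54. In form: [{"offset": [x, y, z], "rot": [wx, wy, wz], "gripper": gripper}, ...]. A call has 1 to 12 rows; each row is the pose to reach, as a shift and turn from the pose commanded when the call began, along the tool's axes at that moment; what a row does not reach only later rows make up. A row lasts 1/10 s, in which the tool goes at most 50 mm and 8.59 degrees, less where a joint would pass 70% of its speed; a pose out of reach is approached as far as the arm can. A call with a gripper value outside its range is refused whole. The fingers move at their own pace and stop on an object; "squeeze" is the grip in N (left out, the last holds). Time passes only in rows, so rows that repeat a pose let the fingers close. It gives the time, the measured TCP pose, the force, the opening and the grip force at its end, in the units of the state.
- sense(): the state, without advancing time (a new reading comes with each control period).
- capture(name): name is "scene" or "top"; returns a dict with "color" (420x560x3 uint8, red, green, blue), "depth" (420x560 float32, mm along the optical axis (not along the pixel's ray), 0 where there is no reading), "vertical_fov" (degrees; the focal length in pixels is half the picture's height over the tangent of half this angle, whatever the lens; pixels are square), "cx", "cy" (the principal point, pixels), "k1" (the pictures are not rectified: a ray, as slopes to the right and down, at radius r is drawn at 1 + k1 r^2 times it, then the intrinsics apply), "rvec" (rotation vector, rad) and "tvec" (3), from world to camera coordinates, as OpenCV has them. Camera axes: x right, y down, z forward; pixel columns grow to the right and rows downward; lengths in mm; the calibration is good to about 2 mm. A picture is of the moment at which its call begins.
- finish_job(): hands the job in; it is judged then, once.
The state is a dict: "time_s": time; "joints": joint angles; "dq": joint speeds; "tau": joint torques, N m; "eef_pos": TCP position; "ee_rot": TCP orientation; "force": force on the tool from outside, world axes, zero at the start; "wrist_torque": the same for the moment, N m; "grip_width": opening from 0.0 (shut) to 1.0 (fully open); "grip_force": force on a finger pad.
Only numpy, scipy, OpenCV 4.12 (cv2) and the standard library are available. Lean on these libraries where they do the work, as an engineer would, in place of code of your own. Each camera call takes 0.05 s, during which the arm holds its last target. There are 200 camera calls.

## Task

With the fingertips, slide the wooden bottle board along its aluminium runners, towards the end stop, until you feel it drop into the notches and sit level in them; stop pushing then, do not ram it. Then push the red-knobbed bolt across over the board's edge to the end of its travel. Do not lift the board, leave the bottles and the cup standing where they are, and finish clear of everything.

Things in the scene. Friction and masses are not known exactly. Their poses are not given: they have to be found in the camera images.
- frame: Fixed aluminium runner frame, 173 (x) x 464 (y) mm, side flanges 60 mm high. Origin: centre of its underside, on the table. +y is the way the board must slide; a 60 mm high stop closes the +y end (y = 230 mm), the -y end (-230 mm) is open. Flanges (inner faces x = +-82.5 mm) guide the board with 2.5 mm play each side.
- runners (a point): Point midway between the two runners, level with their tops, 45 mm above the table, x = y = 0 of the frame. Runners fill |x| = 40 to 82 mm; the gap between is open to the table but for 20 mm high, 30 mm wide cross bars at y = +-200 mm. Notches: 7 mm deep, 8 mm floor, 45 degree ramps both ends, at y = 125 mm (|x| 40-56) and y = -25 mm (|x| 56-82). All four feet drop at once.
- board: Loose wooden board 160 (x) x 200 (y) x 18 mm, about 0.6 kg, four dark discs on top. Origin: centre of its underside; axes as the frame's. Four steel feet reach 8 mm lower. Underside 53 mm above the table while sliding, 46 mm once dropped in. Starts 70 to 135 mm short of the seat. Slides at 2 to 6 N; once dropped in, its feet meet a firm stop (about 1.5 mm play each way), where 9 N is plenty.
- push_edge (a point): Middle of the board's trailing edge face (x = 0, y = -100 mm, 9 mm above the underside): the face to push, looking to -y. Above it, flush with it, a darker lip 140 mm long (x), 14 mm wide (y) and 14 mm high stands on the board; its top is 32 mm above the underside.
- seat (a point): Where the board's origin lies when it has dropped in: on the frame at x = 0, y = 50 mm, 46 mm above the table; axes as the frame's.
- bolt (a joint): Travel of the steel bolt, m: 0 = open (may start up to 0.005), 0.040 = fully shut. It slides along the frame's -x over the board's +x edge, takes about 3 N and stays where it is left. Bar 24 mm wide, 10 mm thick, underside 67 mm above the table: 3 mm over a seated board; it runs into the side of a board that has not dropped.
- bolt_knob (a point): Centre of the top of the bolt's upright red knob, 18 mm diameter, from 77 to 112 mm above the table. At y = 50 mm of the frame; x = 118 mm when open (bolt 0), 78 mm when shut. The grey block guiding the bolt is 50 mm wide (y), reaches to x = 118.5 mm and is 78 mm high; the frame has nothing beyond it at +x.
- bottle_a: Bystander: nearly black bottle with brass-coloured cap and pale label, 62 mm diameter, 200 mm tall, 0.5 kg. Origin: centre of its underside.
- bottle_b: Bystander: green bottle with brass-coloured cap, no label, 62 mm diameter, 200 mm tall, 0.5 kg. Origin: centre of its underside.
- cup: Bystander: empty steel cup, 84 mm diameter, 85 mm tall. Origin: centre of its underside.

How it is judged (in metres and radians):
On the way:
1. the board has dropped into its notches while the bolt is still open (y of board in the frame of seat between -0.004 and 0.004 m and z of board in the frame of seat between -0.003 and 0.0025 m and x of board in the frame of seat between -0.005 and 0.005 m and angle between board's own z axis and vertical below 0.02 rad and value of joint bolt below 0.012 m), for 0.2 s.
At the end, for the whole second after the job is handed in: The board rests level in the notches (origin within 4 mm of the seat along the runners, 5 mm across, no more than 2.5 mm above it, tilted less than 0.02 rad), the bolt is pushed at least 34 of its 40 mm across, the board is still and the bottles and cup stand upright (y of board in the frame of seat between -0.004 and 0.004 m and z of board in the frame of seat between -0.003 and 0.0025 m and x of board in the frame of seat between -0.005 and 0.005 m and angle between board's own z axis and vertical below 0.02 rad and value of joint bolt above 0.034 m and linear speed of board below 0.01 m/s and angle between each of bottle_a, bottle_b, cup's own z axis and vertical below 0.05 rad); the robot touches nothing.
It fails at once if the board is rammed: pushed with more than 80 N (contact force between the fingers and board above 80 N).
It fails at once if the board is lifted: more than 12 mm above its sliding height, or tipped more than 0.12 rad (z of board in the frame of frame above 0.065 m or angle between board's own z axis and vertical above 0.12 rad).
It fails at once if a bottle or the cup is moved more than 20 mm or tipped (distance of any of bottle_a, bottle_b, cup from where it was at the start of the episode above 0.02 m or angle between any of bottle_a, bottle_b, cup's own z axis and vertical above 0.2 rad).
It also fails if it takes over 59 s, if anything falls off the work surface, if the arm or the gripper's body presses on something with over 40 N, if the wrist force passes 120 N, or if a joint passes its speed limit or range.

## Working session

There is one attempt and no reset: what is moved stays moved. The work goes in short steps, Python scripts to look and compute and a tool call to move; the robot and the scene stay as the last step left them, time stands still between calls to the robot, and variables do not carry over. Pictures are saved under pics/ and viewed, at most 10 in all, crops included, and the job is handed in when it is done.

Besides the shell and the picture viewer there is one more tool, called after ">>>" by a JSON object that holds its "method" and its "body". step_arm: Moves the arm, as the interface text tells. Its arguments: {"type":"object","properties":{"plan":{"type":"array"},"squeeze":{"type":"number"}},"required":["plan"]}

```bash
mkdir -p pics; cat > h.py <<'E'
from rig import *
import numpy as np, cv2
def shot(n):
    c=capture(n); return c
def K(c):
    h=c["color"].shape[0]; f=h/2/np.tan(np.radians(c["vertical_fov"])/2)
    return np.array([[f,0,c["cx"]],[0,f,c["cy"]],[0,0,1]]), np.array([c["k1"],0,0,0.])
def rays(c,px):
    k,d=K(c); R=cv2.Rodrigues(np.array(c["rvec"],float))[0]
    n=cv2.undistortPoints(np.array(px,float).reshape(-1,1,2),k,d).reshape(-1,2)
    return -R.T@np.array(c["tvec"],float).ravel(), np.c_[n,np.ones(len(n))]@R
def onplane(c,px,z):
    o,d=rays(c,px); return o+d*((z-o[2])/d[:,2])[:,None]
def bydepth(c,px):
    o,d=rays(c,px); return o+d*np.array([c["depth"][int(round(v)),int(round(u))] for u,v in px])[:,None]
E
python3 - <<'E'
from h import *
for n in("scene","top"):
    c=shot(n); cv2.imwrite(f"pics/{n}0.png",c["color"][:,:,::-1])
    print(n,c["vertical_fov"],c["cx"],c["cy"],c["k1"],rays(c,[(280,210)]))
print(sense())
E
```

```text
scene 50.30663285407022 276.0031021188585 208.70592553159446 -0.12902495297764807 (array([1447.11430148,   53.0643273 ,  681.54902414]), array([[-0.81908615,  0.01505982, -0.57354977]]))
top 53.098341947357994 281.8956885676577 201.70027708983847 -0.04033630523644482 (array([392.66768019,  70.31091017, 949.34011881]), array([[ 0.18800462,  0.03089109, -0.9818912 ]]))
{'time_s': 0.1, 'joints': array([-1.44840558e+00,  3.13406064e-01,  1.49838853e+00,  2.20032405e-05,
        1.33097840e+00, -2.23407239e-01]), 'dq': array([-4.80914833e-05, -2.15407135e-03, -2.03904779e-03, -1.44042724e-03,
       -8.05002039e-05, -1.36511386e-03]), 'tau': array([ 1.94071596e-03, -4.12901330e+01, -2.60138154e+01, -1.54881363e-04,
        3.07903756e-03, -1.26908489e-05]), 'eef_pos': array([ 177.91741375, -493.77409307,  303.37577478]), 'ee_rot': array([-5.88881349e-04,  9.85090447e-01,  1.72036226e-01,  4.04675505e-05]), 'force': array([0.32282458, 0.35213639, 0.24798866]), 'wrist_torque': array([0.00079578, 0.01358992, 0.0058161 ]), 'grip_force': 0.0, 'grip_width': 0.9959820750027891}
```

View pics/scene0.png

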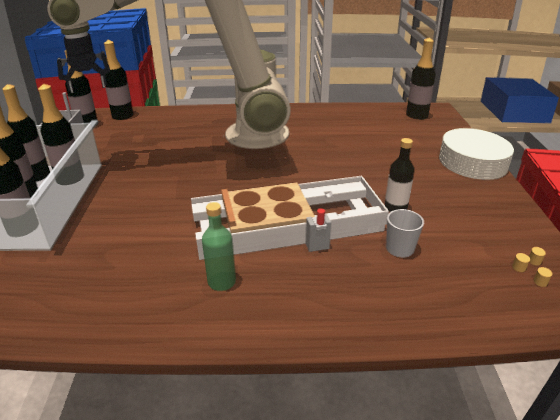

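View pics/top0.png

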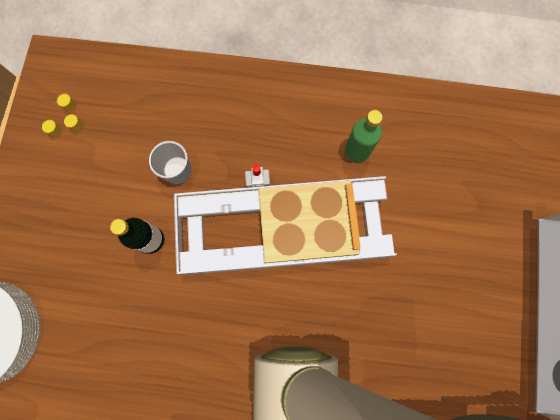

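The top view has world +x up and world +y to the left. The stop is at the left end (178,235), the orange lip (trailing edge) is at (353,215), the red knob at (257,170), the cup at (170,163), the green bottle at (360,145) and the dark bottle at (145,238). The scene view agrees, with the knob at (321,217). Next I measure.

```bash
cat >> h.py <<'E'
def masks(c):
    hsv=cv2.cvtColor(c["color"],cv2.COLOR_RGB2HSV); return hsv
def blob(m,roi):
    u0,v0,u1,v1=roi; z=np.zeros_like(m,np.uint8); z[v0:v1,u0:u1]=m[v0:v1,u0:u1]
    cs=cv2.findContours(z,cv2.RETR_EXTERNAL,cv2.CHAIN_APPROX_NONE)[0]
    return max(cs,key=cv2.contourArea)[:,0].astype(float)
def red(c,roi):
    h=masks(c).astype(int); return blob((((h[...,0]<5)|(h[...,0]>174))&(h[...,1]>190)&(h[...,2]>110)).astype(np.uint8),roi)
def tri(c1,p1,c2,p2):
    a,d=rays(c1,[p1]);b,e=rays(c2,[p2]);d=d[0];e=e[0]
    s=np.linalg.lstsq(np.c_[d,-e],b-a,rcond=None)[0]
    P,Q=a+s[0]*d,b+s[1]*e; return (P+Q)/2,np.linalg.norm(P-Q)
E
python3 - <<'E'
from h import *
t=shot("top"); s=shot("scene"); np.set_printoptions(precision=1,suppress=True)
h=masks(t).astype(int)
for p in[(353,215),(300,220),(257,168),(280,207),(200,205)]: print(p,h[p[1],p[0]],bydepth(t,[p]))
rt=red(t,(240,155,275,185)); rs=red(s,(305,200,335,235))
print("knob",cv2.boundingRect(rt.astype(np.int32)),cv2.boundingRect(rs.astype(np.int32)))
print("knob xy top part z112:",onplane(t,[rt.mean(0)],100),tri(t,rt.mean(0),s,rs.mean(0)))
# white frame flange tops via depth-world map
v,u=np.mgrid[170:285,165:405]; px=np.c_[u.ravel(),v.ravel()]
P=bydepth(t,px); H=h[px[:,1],px[:,0]]
W=P[(H[:,1]<50)&(H[:,2]>120)&(P[:,2]>52)&(P[:,2]<68)]
print("flange",len(W),np.median(W[:,2])); r=cv2.minAreaRect(W[:,:2].astype(np.float32)); print(r,cv2.boxPoints(r))
W=P[(H[:,1]<60)&(H[:,2]>120)&(P[:,2]>36)&(P[:,2]<68)]
r=cv2.minAreaRect(W[:,:2].astype(np.float32)); print("all white",r,cv2.boxPoints(r))
B=P[(H[:,1]>70)&(P[:,2]>64)&(P[:,2]<78)]; print("board",len(B),np.median(B[:,2])); r=cv2.minAreaRect(B[:,:2].astype(np.float32)); print(r,cv2.boxPoints(r))
L=P[(H[:,0]<18)&(H[:,1]>180)&(P[:,2]>79)&(P[:,2]<95)];print("lip",len(L),np.median(L[:,2]),L.mean(0)); r=cv2.minAreaRect(L[:,:2].astype(np.float32)); print(r,cv2.boxPoints(r))
for n,roi in(("cup",(148,140,192,187)),("ga",(110,215,168,258)),("gb",(340,105,390,168))):
    v,u=np.mgrid[roi[1]:roi[3],roi[0]:roi[2]]; Q=bydepth(t,np.c_[u.ravel(),v.ravel()]); Q=Q[Q[:,2]>30]; print(n,Q.min(0),Q.max(0),Q.mean(0))
E
```

```text
(353, 215) [ 17 167 238] [[567.6 -55.5  83.6]]
(300, 220) [ 20 107 239] [[544.9  53.1  71. ]]
(257, 168) [  4 206 240] [[634.9 155.6 111.7]]
(280, 207) [ 15 148 191] [[567.1  98.8  71.8]]
(200, 205) [135   4 239] [[554.4 275.1  43.7]]Traceback (most recent call last):
  File "<stdin>", line 5, in <module>
  File "h.py", line 23, in red
    h=masks(c).astype(int); return blob((((h[...,0]<5)|(h[...,0]>174))&(h[...,1]>190)&(h[...,2]>110)).astype(np.uint8),roi)
                                   ~~~~^^^^^^^^^^^^^^^^^^^^^^^^^^^^^^^^^^^^^^^^^^^^^^^^^^^^^^^^^^^^^^^^^^^^^^^^^^^^^^^^^^^^
  File "h.py", line 21, in blob
    return max(cs,key=cv2.contourArea)[:,0].astype(float)
           ~~~^^^^^^^^^^^^^^^^^^^^^^^^
ValueError: max() iterable argument is empty
```

```bash
sed -i 's/<5)|(h\[...,0\]>174))&(h\[...,1\]>190)&(h\[...,2\]>110/<8)|(h[...,0]>170))\&(h[...,1]>170)\&(h[...,2]>130/' h.py
cat > m.py <<'E'
from h import *
t=shot("top"); s=shot("scene"); np.set_printoptions(precision=1,suppress=True)
h=masks(t).astype(int)
print(masks(s)[212:222:3,321])
rt=red(t,(240,155,275,185)); rs=red(s,(305,200,335,235))
print("knob",cv2.boundingRect(rt.astype(np.int32)),cv2.boundingRect(rs.astype(np.int32)))
print("knob",onplane(t,[rt.mean(0)],100),tri(t,rt.mean(0),s,rs.mean(0)))
v,u=np.mgrid[170:285,165:405]; px=np.c_[u.ravel(),v.ravel()]
P=bydepth(t,px); H=h[px[:,1],px[:,0]]
def rect(n,m):
    W=P[m]; r=cv2.minAreaRect(W[:,:2].astype(np.float32)); print(n,len(W),np.median(W[:,2]),r,"\n",cv2.boxPoints(r))
rect("flange",(H[:,1]<50)&(H[:,2]>120)&(P[:,2]>54)&(P[:,2]<64)&(P[:,0]<590))
rect("white",(H[:,1]<60)&(H[:,2]>120)&(P[:,2]>36)&(P[:,2]<64))
rect("board",(H[:,1]>70)&(P[:,2]>67)&(P[:,2]<75)&(P[:,0]<625))
rect("lip",(H[:,1]>120)&(P[:,2]>80)&(P[:,2]<92)&(P[:,1]<0))
for n,roi in(("cup",(148,140,192,187)),("ga",(110,215,168,258)),("gb",(340,105,390,168))):
    v,u=np.mgrid[roi[1]:roi[3],roi[0]:roi[2]]; Q=bydepth(t,np.c_[u.ravel(),v.ravel()]); Q=Q[Q[:,2]>30]; print(n,Q.min(0),Q.max(0),Q.mean(0))
E
python3 m.py
```

```text
[[  2 183 234]
 [  2 178 145]
 [  2 183 141]
 [  2 181 141]]
knob (252, 164, 8, 9) (317, 208, 8, 17)
knob [[637.8 159.3 100. ]] (array([638.4, 158.7,  97.7]), np.float64(1.496126196239338))
flange 746 59.59180490319528 ((534.6135864257812, 88.43875122070312), (174.05604553222656, 462.2135009765625), 12.282392501831055) 
 [[ 400.4  295.7]
 [ 498.7 -155.9]
 [ 668.8 -118.9]
 [ 570.5  332.8]]
white 5920 45.338624797227624 ((549.489013671875, 90.5780029296875), (204.25393676757812, 464.3766784667969), 12.25361442565918) 
 [[ 400.4  295.8]
 [ 499.  -158. ]
 [ 698.6 -114.6]
 [ 600.   339.2]]
board 6299 71.08224048433681 ((546.71826171875, 49.816612243652344), (165.93780517578125, 224.9967803955078), 12.3858003616333) 
 [[441.6 141.9]
 [489.8 -77.9]
 [651.9 -42.3]
 [603.6 177.5]]
lip 458 84.73834901469337 ((567.3045043945312, -53.991920471191406), (139.5138702392578, 15.109052658081055), 12.257939338684082) 
 [[497.5 -61.4]
 [500.7 -76.2]
 [637.1 -46.6]
 [633.9 -31.8]]
cup [392.7  70.3  30. ] [680.5 394.3 949.3] [641.8 356.1  70.6]
ga [392.7  70.3  30. ] [497.8 410.9 949.3] [464.5 367.4 133.2]
gb [392.7 -91.6  30.4] [765.7  70.3 949.3] [723.3 -54.9 137.4]
```

>>> {"method": "step_arm", "body": {"plan": [{"offset":[10,-4.5,0],"rot":[0,0,2],"gripper":0},{"offset":[20,-9,0],"rot":[0,0,4],"gripper":0},{"offset":[30,-13.5,0],"rot":[0,0,6],"gripper":0},{"offset":[40,-18,0],"rot":[0,0,7.5],"gripper":0},{"offset":[50.7,-22.9,0],"rot":[0,0,7.5],"gripper":0},{"offset":[50.7,-22.9,0],"rot":[0,0,7.5],"gripper":0},{"offset":[50.7,-22.9,0],"rot":[0,0,7.5],"gripper":0},{"offset":[50.7,-22.9,0],"rot":[0,0,7.5],"gripper":0},{"offset":[50.7,-22.9,0],"rot":[0,0,7.5],"gripper":0},{"offset":[50.7,-22.9,0],"rot":[0,0,7.5],"gripper":0},{"offset":[50.7,-22.9,0],"rot":[0,0,7.5],"gripper":0},{"offset":[50.7,-22.9,0],"rot":[0,0,7.5],"gripper":0}]}}

```text
time_s: 1.5
eef_pos: [579.6, -102.8, 303.2]
ee_rot: [-0.0, 0.994, 0.11, 0.0]
force: [-0.4, -0.1, -0.5]
grip_width: 0.002
grip_force: 0.0
```

>>> {"method": "step_arm", "body": {"plan": [{"offset":[0,0,4],"rot":[0,0,0],"gripper":0},{"offset":[0,0,8],"rot":[0,0,0],"gripper":0},{"offset":[0,0,11],"rot":[0,0,0],"gripper":0},{"offset":[0,0,11],"rot":[0,0,0],"gripper":0},{"offset":[0,0,11],"rot":[0,0,0],"gripper":0}]}}

```text
time_s: 2.0
eef_pos: [577.5, -107.1, 194.9]
ee_rot: [0.0, 0.994, 0.107, 0.0]
force: [0.2, 0.6, 0.5]
grip_width: 0.0
grip_force: 0.0
```

```bash
python3 - <<'E'
from h import *
s=sense(); print(s["eef_pos"],s["ee_rot"],s["force"],s["grip_width"],s["time_s"])
q=s["ee_rot"]; print(np.degrees(2*np.arctan2(q[2],q[1])))
t=capture("top")["color"];c=capture("scene")["color"]
cv2.imwrite("pics/a.png",np.hstack([cv2.resize(t[130:290,160:410],(400,256)),cv2.resize(c[100:300,150:430],(400,286))[:256]])[:,:,::-1])
E
```

```text
[ 577.50395303 -107.06792591  194.9146955 ] [1.98936749e-04 9.94250021e-01 1.07083009e-01 2.92049066e-04] [0.23182192 0.64500074 0.50362474] 0.00044816309628864656 2.0
12.294382698995797
```

View pics/a.png

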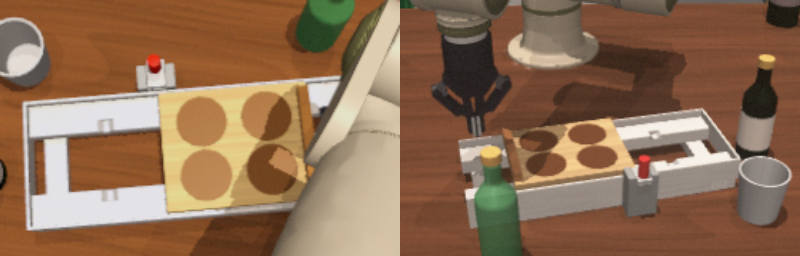

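The image shows the shut fingers behind the orange lip at about (475,120) in the right-hand view, with nothing touched. I lower them and approach.

>>> {"method": "step_arm", "body": {"plan": [{"offset":[0,0,3],"rot":[0,0,0],"gripper":0},{"offset":[0,0,6.2],"rot":[0,0,0],"gripper":0},{"offset":[0,0,6.2],"rot":[0,0,0],"gripper":0},{"offset":[0,-1,6.2],"rot":[0,0,0],"gripper":0},{"offset":[0,-2,6.2],"rot":[0,0,0],"gripper":0},{"offset":[0,-2.5,6.2],"rot":[0,0,0],"gripper":0},{"offset":[0,-3,6.2],"rot":[0,0,0],"gripper":0},{"offset":[0,-3.3,6.2],"rot":[0,0,0],"gripper":0},{"offset":[0,-3.6,6.2],"rot":[0,0,0],"gripper":0}]}}

```text
time_s: 3.0
eef_pos: [570.2, -72.0, 132.7]
ee_rot: [0.001, 0.994, 0.107, 0.001]
force: [2.2, -6.1, 2.1]
grip_width: 0.004
grip_force: 2.9
```

>>> {"method": "step_arm", "body": {"plan": [{"offset":[0,-0.6,0],"rot":[0,0,0],"gripper":0},{"offset":[0,-1.2,0],"rot":[0,0,0],"gripper":0},{"offset":[0,-1.8,0],"rot":[0,0,0],"gripper":0},{"offset":[0,-2.4,0],"rot":[0,0,0],"gripper":0},{"offset":[0,-3.0,0],"rot":[0,0,0],"gripper":0},{"offset":[0,-3.6,0],"rot":[0,0,0],"gripper":0},{"offset":[0,-4.2,0],"rot":[0,0,0],"gripper":0},{"offset":[0,-4.8,0],"rot":[0,0,0],"gripper":0},{"offset":[0,-5.4,0],"rot":[0,0,0],"gripper":0},{"offset":[0,-6,0],"rot":[0,0,0],"gripper":0}]}}

```text
time_s: 4.0
eef_pos: [557.5, -13.6, 132.7]
ee_rot: [0.001, 0.994, 0.107, 0.001]
force: [1.9, -6.0, 3.3]
grip_width: 0.002
grip_force: 3.1
```

>>> {"method": "step_arm", "body": {"plan": [{"offset":[0,-0.4,0],"rot":[0,0,0],"gripper":0},{"offset":[0,-0.8,0],"rot":[0,0,0],"gripper":0},{"offset":[0,-1.2,0],"rot":[0,0,0],"gripper":0},{"offset":[0,-1.6,0],"rot":[0,0,0],"gripper":0},{"offset":[0,-2.0,0],"rot":[0,0,0],"gripper":0},{"offset":[0,-2.4,0],"rot":[0,0,0],"gripper":0},{"offset":[0,-2.6,0],"rot":[0,0,0],"gripper":0}]}}

```text
time_s: 4.7
eef_pos: [551.9, 11.9, 132.7]
ee_rot: [0.001, 0.994, 0.107, 0.001]
force: [1.4, -6.7, 2.3]
grip_width: -0.0
grip_force: 3.1
```

```bash
python3 - <<'E'
from h import *
s=sense(); p=s["eef_pos"]; print(p,s["force"])
a=np.radians(12.3);d=p[:2]-[534.6,88.4]; print("frame",d@[np.cos(a),np.sin(a)],d@[-np.sin(a),np.cos(a)])
t=capture("top");h=masks(t).astype(int);v,u=np.mgrid[150:290,165:405]; px=np.c_[u.ravel(),v.ravel()]
P=bydepth(t,px);H=h[px[:,1],px[:,0]];d=P[:,:2]-[534.6,88.4];x=d@[np.cos(a),np.sin(a)];y=d@[-np.sin(a),np.cos(a)]
m=(H[:,1]>70)&(P[:,2]>55)&(P[:,2]<75)&(abs(x)<70)&(y>-150)
print(np.median(P[m,2]),np.percentile(y[m],[.5,50,99.5]))
E
```

```text
[551.94569706  11.8985137  132.69742154] [ 1.38697685 -6.74443819  2.32115794]
frame 0.6503953725765147 -78.44059916897699
70.99937192958828 [ -9.99232515  71.56148609 134.07536343]
```

>>> {"method": "step_arm", "body": {"plan": [{"offset":[0,-0.2,0],"rot":[0,0,0],"gripper":0},{"offset":[0,-0.4,0],"rot":[0,0,0],"gripper":0},{"offset":[0,-0.6,0],"rot":[0,0,0],"gripper":0},{"offset":[0,-0.8,0],"rot":[0,0,0],"gripper":0},{"offset":[0,-1.0,0],"rot":[0,0,0],"gripper":0}]}}

```text
time_s: 5.25
eef_pos: [549.0, 22.7, 131.8]
ee_rot: [-0.0, 0.994, 0.107, -0.0]
force: [-0.4, -0.9, -0.3]
grip_width: 0.004
grip_force: 0.0
```

>>> {"method": "step_arm", "body": {"plan": [{"offset":[0,-0.1,0],"rot":[0,0,0],"gripper":0},{"offset":[0,-0.2,0],"rot":[0,0,0],"gripper":0}]}}

```text
time_s: 5.45
eef_pos: [548.8, 24.1, 131.9]
ee_rot: [0.0, 0.994, 0.107, 0.0]
force: [0.5, -3.0, -0.4]
grip_width: 0.001
grip_force: 1.5
```

```bash
cat > b.py <<'E'
from h import *
s=sense(); p=s["eef_pos"]
a=np.radians(12.3);d=p[:2]-[534.6,88.4]; print("frame",d@[np.cos(a),np.sin(a)],d@[-np.sin(a),np.cos(a)],p[2],s["force"])
t=capture("top");h=masks(t).astype(int);v,u=np.mgrid[150:290,165:405]; px=np.c_[u.ravel(),v.ravel()]
P=bydepth(t,px);H=h[px[:,1],px[:,0]];d=P[:,:2]-[534.6,88.4];x=d@[np.cos(a),np.sin(a)];y=d@[-np.sin(a),np.cos(a)]
m=(H[:,1]>70)&(P[:,2]>55)&(P[:,2]<75)&(abs(x)<65)&(y>20)
print("topz",np.median(P[m,2]),"lead",np.percentile(y[m],[50,99.5]))
A=np.c_[x[m],y[m],np.ones(m.sum())]; print("tilt",np.linalg.lstsq(A,P[m,2],rcond=None)[0])
E
python3 b.py
```

```text
frame 0.14549773865059318 -65.80008793460532 131.85367280441227 [ 0.51136362 -3.04539872 -0.43063244]
topz 63.957591144754474 lead [ 88.01328116 146.9496317 ]
tilt [-7.18312545e-05 -1.47391869e-03  6.41191752e+01]
```

The board dropped: its top went from 71 to 64 mm and it sits level. I back off, rise and go round to the knob's outer side.

>>> {"method": "step_arm", "body": {"plan": [{"offset":[0,1.5,0],"rot":[0,0,0],"gripper":0},{"offset":[0,2.5,0],"rot":[0,0,0],"gripper":0},{"offset":[0,2.5,-4],"rot":[0,0,0],"gripper":0},{"offset":[0,2.5,-8],"rot":[0,0,0],"gripper":0},{"offset":[4,0,-10],"rot":[0,0,0],"gripper":0},{"offset":[7,-3,-10],"rot":[0,0,0],"gripper":0},{"offset":[10,-6,-10],"rot":[0,0,0],"gripper":0},{"offset":[13,-9,-10],"rot":[0,0,0],"gripper":0},{"offset":[16.5,-11.2,-10],"rot":[0,0,0],"gripper":0},{"offset":[16.5,-11.2,-10],"rot":[0,0,0],"gripper":0},{"offset":[16.5,-11.2,-10],"rot":[0,0,0],"gripper":0},{"offset":[16.5,-11.2,-10],"rot":[0,0,0],"gripper":0}]}}

```text
time_s: 6.7
eef_pos: [685.9, 167.6, 232.0]
ee_rot: [0.0, 0.994, 0.107, -0.0]
force: [0.6, 0.3, 0.4]
grip_width: 0.0
grip_force: 0.0
```

```bash
python3 b.py; python3 - <<'E'
from h import *
t=capture("top")["color"];c=capture("scene");s=c["color"]
rs=red(c,(300,190,345,240)).mean(0);print(rs,onplane(c,[rs],97.7))
cv2.imwrite("pics/b.png",np.hstack([cv2.resize(t[130:290,160:410],(400,256)),cv2.resize(s[100:300,150:430],(400,286))[:256]])[:,:,::-1])
E
```

```text
frame 164.69411254458737 45.109607559566236 232.01639216536225 [0.63835504 0.31803724 0.38526166]
topz 64.26721551181743 lead [26.97521051 40.93802464]
tilt [ 1.39791230e-03 -2.22833155e-02  6.49264929e+01]
[321.21875 216.59375] [[641.3325306  159.71818424  97.7       ]]
```

View pics/b.png

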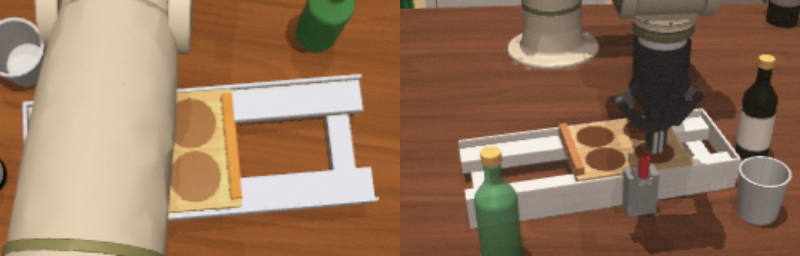

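The board's lip is at about (232,150) in the left view. The fingers are above and beyond the knob at (645,165) in the right view. I lower them and push along −x.

>>> {"method": "step_arm", "body": {"plan": [{"offset":[0,-0.2,4],"rot":[0,0,0],"gripper":0},{"offset":[0,-0.2,6.9],"rot":[0,0,0],"gripper":0},{"offset":[0,-0.2,6.9],"rot":[0,0,0],"gripper":0},{"offset":[-1,-0.2,6.9],"rot":[0,0,0],"gripper":0},{"offset":[-1.8,-0.2,6.9],"rot":[0,0,0],"gripper":0},{"offset":[-2.4,-0.2,6.9],"rot":[0,0,0],"gripper":0},{"offset":[-3,-0.2,6.9],"rot":[0,0,0],"gripper":0},{"offset":[-3.5,-0.2,6.9],"rot":[0,0,0],"gripper":0},{"offset":[-4,-0.2,6.9],"rot":[0,0,0],"gripper":0}]}}

```text
time_s: 7.75
eef_pos: [646.8, 162.2, 163.9]
ee_rot: [0.0, 0.994, 0.107, 0.001]
force: [2.8, -0.6, 2.2]
grip_width: 0.001
grip_force: 1.3
```

>>> {"method": "step_arm", "body": {"plan": [{"offset":[-0.5,0,0],"rot":[0,0,0],"gripper":0},{"offset":[-1,0,0],"rot":[0,0,0],"gripper":0},{"offset":[-1.4,0,0],"rot":[0,0,0],"gripper":0},{"offset":[-1.8,0,0],"rot":[0,0,0],"gripper":0}]}}

```text
time_s: 8.15
eef_pos: [628.7, 158.4, 162.9]
ee_rot: [0.0, 0.994, 0.107, 0.0]
force: [3.1, 0.8, 1.9]
grip_width: -0.002
grip_force: 1.3
```

```bash
cat > k.py <<'E'
from h import *
s=sense(); p=s["eef_pos"]; a=np.radians(12.3);d=p[:2]-[534.6,88.4]; print("frame",d@[np.cos(a),np.sin(a)],d@[-np.sin(a),np.cos(a)],p[2],s["force"])
c=capture("scene");rs=red(c,(295,180,345,240)).mean(0);k=onplane(c,[rs],97.7)[0,:2]-[534.6,88.4];print("knob x",k@[np.cos(a),np.sin(a)],k@[-np.sin(a),np.cos(a)])
E
python3 k.py
```

```text
frame 106.84892805317813 48.33663064602135 162.9110708300044 [3.11288218 0.80307752 1.85070409]Traceback (most recent call last):
  File "k.py", line 3, in <module>
    c=capture("scene");rs=red(c,(295,180,345,240)).mean(0);k=onplane(c,[rs],97.7)[0,:2]-[534.6,88.4];print("knob x",k@[np.cos(a),np.sin(a)],k@[-np.sin(a),np.cos(a)])
                          ~~~^^^^^^^^^^^^^^^^^^^^^
  File "h.py", line 23, in red
    h=masks(c).astype(int); return blob((((h[...,0]<8)|(h[...,0]>170))&(h[...,1]>170)&(h[...,2]>130)).astype(np.uint8),roi)
                                   ~~~~^^^^^^^^^^^^^^^^^^^^^^^^^^^^^^^^^^^^^^^^^^^^^^^^^^^^^^^^^^^^^^^^^^^^^^^^^^^^^^^^^^^^
  File "h.py", line 21, in blob
    return max(cs,key=cv2.contourArea)[:,0].astype(float)
           ~~~^^^^^^^^^^^^^^^^^^^^^^^^
ValueError: max() iterable argument is empty
```

>>> {"method": "step_arm", "body": {"plan": [{"offset":[-0.3,0,0],"rot":[0,0,0],"gripper":0},{"offset":[-0.5,0,0],"rot":[0,0,0],"gripper":0},{"offset":[-0.6,0,0],"rot":[0,0,0],"gripper":0}]}}

```text
time_s: 8.5
eef_pos: [622.9, 157.2, 162.8]
ee_rot: [-0.0, 0.994, 0.107, -0.0]
force: [3.0, 1.2, 1.7]
grip_width: -0.001
grip_force: 1.3
```

>>> {"method": "step_arm", "body": {"plan": [{"offset":[-0.2,0,0],"rot":[0,0,0],"gripper":0},{"offset":[-0.3,0,0],"rot":[0,0,0],"gripper":0}]}}

```text
time_s: 8.7
eef_pos: [620.0, 156.6, 162.9]
ee_rot: [-0.0, 0.994, 0.107, -0.0]
force: [4.3, 1.0, 0.9]
grip_width: -0.003
grip_force: 1.9
```

>>> {"method": "step_arm", "body": {"plan": [{"offset":[-0.1,0,0],"rot":[0,0,0],"gripper":0},{"offset":[-0.2,0,0],"rot":[0,0,0],"gripper":0}]}}

```text
time_s: 8.9
eef_pos: [619.4, 156.4, 163.1]
ee_rot: [-0.0, 0.994, 0.107, 0.002]
force: [14.2, 3.5, -4.6]
grip_width: 0.001
grip_force: 7.5
```

The force rises to 14 N at the expected end of travel. I retreat.

>>> {"method": "step_arm", "body": {"plan": [{"offset":[2,0,0],"rot":[0,0,0],"gripper":0},{"offset":[4,0,0],"rot":[0,0,0],"gripper":0},{"offset":[4,0,-4],"rot":[0,0,0],"gripper":0},{"offset":[4,0,-9],"rot":[0,0,0],"gripper":0},{"offset":[4,0,-14],"rot":[0,0,0],"gripper":0},{"offset":[0,4,-16],"rot":[0,0,0],"gripper":0},{"offset":[-5,10,-16],"rot":[0,0,0],"gripper":0},{"offset":[-10,15,-16],"rot":[0,0,0],"gripper":0},{"offset":[-13,20,-16],"rot":[0,0,0],"gripper":0},{"offset":[-16,25,-16],"rot":[0,0,0],"gripper":0},{"offset":[-18,30,-16],"rot":[0,0,0],"gripper":0},{"offset":[-20,35,-16],"rot":[0,0,0],"gripper":0}]}}

```text
time_s: 10.1
eef_pos: [515.1, -151.5, 322.6]
ee_rot: [-0.001, 0.994, 0.107, -0.001]
force: [1.2, 0.4, -0.0]
grip_width: -0.002
grip_force: 0.0
```

>>> {"method": "step_arm", "body": {"plan": [{"offset":[-3,8,0],"rot":[0,0,0],"gripper":0},{"offset":[-3,12,0],"rot":[0,0,0],"gripper":0},{"offset":[-3,12,0],"rot":[0,0,0],"gripper":0},{"offset":[-3,12,0],"rot":[0,0,0],"gripper":0},{"offset":[-3,12,0],"rot":[0,0,0],"gripper":0}]}}

```text
time_s: 10.6
eef_pos: [512.6, -273.4, 322.2]
ee_rot: [-0.001, 0.994, 0.107, -0.001]
force: [0.4, -0.5, -0.5]
grip_width: 0.003
grip_force: 0.0
```

```bash
python3 b.py; python3 k.py; python3 - <<'E'
from h import *
t=capture("top")["color"];s=capture("scene")["color"]
cv2.imwrite("pics/c.png",np.hstack([cv2.resize(t[100:290,100:410],(400,245)),cv2.resize(s[100:300,150:430],(400,286))[:245]])[:,:,::-1])
E
```

```text
frame -98.58450268142917 -348.80078482220654 322.1561734043266 [ 0.3746098  -0.53792856 -0.45136847]
topz 64.06633097838642 lead [ 84.83255317 146.99086142]
tilt [-1.76632496e-04 -1.41486276e-03  6.41380927e+01]
frame -98.25981930062974 -348.2327978083907 322.4752164373854 [-0.33196811 -0.59737343  0.11043026]
knob x 80.00670241494406 46.01417516999359
```

View pics/c.png

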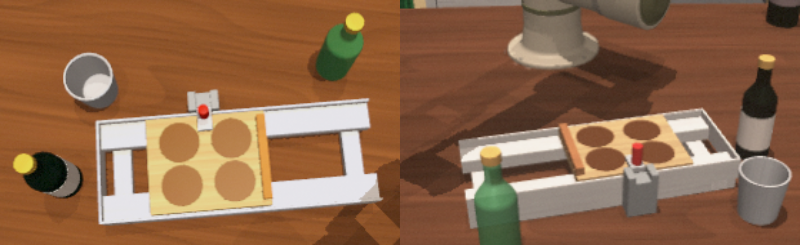

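The board is level and seated. The knob at (203,111) has travelled about 39 mm, over the board's edge. The bottles and cup are standing and the arm is clear.

```bash
python3 -c "
from rig import *
print(finish_job())"
```

```text
the job is handed in; nothing more can be done
None
```

The job is handed in: the board dropped into its notches and sits level (top 64 mm above the table), the bolt was then pushed about 39 mm of its 40 mm, the bottles and cup are still standing, and the arm finished clear; the hand-in call returned no verdict.

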